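# Lock the castle nut of a flask press

### The job

The flask press has to be locked before curing. Turn its castle nut clockwise until the red line on the nut meets the red line on the plate, then a little further clockwise to the first pair of slots that lines up with the cross slot in the stud. Then draw the bottom locking bar out of the magazine, leaving the bars above in it, and lay it flat through the slots of nut and stud, right down and sticking out about equally on both sides, and let go; leave the other things on the bench alone.

Things in the scene. Friction and masses are not known exactly. Their poses are not given: they have to be found in the camera images.
- press: Flask press, fixed: green base 150 x 130 mm, round brass flask 100 mm across, aluminium plate 116 x 116 mm on top. Origin on the nut's axis at bench height; plate top at z = 58 mm. The red line on the plate runs in the press's -x direction from the nut's flange to the plate's edge. Yaw 0.25 to 0.75 rad.
- nut_grip (a point): On the axis of the steel castle nut, 27 mm above the plate (height to grip). From the plate up: flange 73 mm across to 5.5 mm; hexagon 54 mm across flats (62 corners) to 34 mm; crown to 48.5 mm with six open slots 14 mm wide, one at the middle of each flat, floor at 34 mm; opposite slots form a channel. x axis: square to a flat, along a channel; the flange's red line points to -x.
- nut (a joint): Turn of the nut (rad): grows clockwise seen from above; 0 where its red line meets the plate's, negative before (looser). Starts at -0.9 to -0.3, stays where left; gets stiffer as it tightens, from 0.22 Nm at -0.9 to 0.4 Nm at 0.8; stop at 1.25. The nut does not rise or sink. Nut yaw = press yaw minus this.
- stud_slot (a point): Centre of the cross slot in the fixed dark stud's end, on the nut's axis, 39 mm above the plate: the bar's centre when right down. x axis along the slot. Slot 14 mm wide, open on top; its dark cheeks rise to 50.5 mm above the plate. The first channel to line up past the mark does so at a nut joint value of 0.25 to 0.8.
- magazine: Gravity magazine, fixed: foot 160 x 60 x 12 mm, clear walls 13 mm apart, 63 mm high, gate at its -x end (front face 75.5 mm from the origin), wall at the back. Origin under its middle at bench height. Bars lie along x, stacked; the bottom one sticks out 44 mm through a window 21 to 36 mm above the bench and pulls out only along -x, by at least 86 mm; the bars above drop a step.
- bar_a_center (a point): Centre of the bottom locking bar: brass, 130 x 10 x 10 mm, 60 g; x axis along the bar, +x towards the back of the magazine. At the start its centre lies 55 mm in front of the magazine's middle, 26 mm above the bench, its free end at x = -65 mm.
- bar_b_center (a point): Centre of the second bar, the same, above the bottom one and wholly inside the magazine.
- bar_c_center (a point): Centre of the third bar, the same, on top of the stack.
- study_model: Bystander: pale blue plaster study model, 84 x 75 x 39 mm.
- wax_pot: Bystander: round pot of pink wax, 68 mm across, 52 mm high.
- pen: Bystander: red and white marker pen, 124 mm long.
- steel_tin: Bystander: low round steel tin, 70 mm across, 22 mm high.

How it is judged:
By the outcome, as a careful person would: the job done as asked, in the order asked, and still so for the second after the job is handed in, with the robot touching nothing.
It also fails if it takes over 58 s, if anything falls off the work surface, if the arm or the gripper's body presses on something with over 40 N, if the wrist force passes 120 N, or if a joint passes its speed limit or range.

### The arm

A 6-joint arm with a two-finger parallel gripper is mounted at the origin on a cart in front of the work surface, level with it; the furniture and walls round the work are solid. World frame = base frame: x ahead of the robot, y to its left, z up, the work surface at z = 0. Lengths are in m, angles in degrees, forces in N, time in s.
With the tool pointing down it reaches from about 0.25 to 0.725 m from the base axis. Payload 9.7 kg.
Tool frame: the origin (TCP) lies at the very end of the fingers, on their centre line; the grasp point (between the pads) lies 19 mm behind it; z points along the fingers, y is the direction in which the jaws open and shut (so a half turn about z gives the same grasp; the last joint's range is limited). The gripper opens to 85 mm and grips with 20 to 120 N. Pads are 22 mm wide; open, the fingers measure 114 mm over their backs; the gripper's body (76 mm by 85 mm) begins 54 mm behind the grasp point. The pads swing forward as they close: fully open they stand 13 mm farther back than shut.
Start: joints at [-64.343, 4.979, 10.078, 95.1, 0, 90], TCP at [0.238, -0.496, 0.231] pointing down, gripper open.
Joint ranges: [-179.16, 179.16], [-48.56, 103.87], [-65.8, 70.77], [-126.05, 130.52], [-82.76, 87.17], [-180, 180]. Speed limits (degrees/s): [127.2, 127.2, 147.25, 180, 180, 180].

### API

Orientations are given as [roll, pitch, yaw] about the fixed x, y, z axes, in that order (R = Rz(yaw) Ry(pitch) Rx(roll)).
In Python, from workcell import bot, camera, ticket gives the robot as it stands.
- The arm moves only by the shell command python3 -m jog 'ROWS' [FORCE]. ROWS is a JSON object of lists of equal length, an entry for each row: "turn": the turn, a rotation vector about the world's x, y, z each as a share of 8 degrees, from -1 to 1, a list of three; "delta_pos": the shift along the world's x, y, z each as a share of 50 mm, from -1 to 1, a list of three; "hand": the opening, from -1 (shut) to 1 (fully open). A call has exactly 10 rows; each row shifts and turns the commanded pose from where the row before left it; what a row does not reach is not made up. A row lasts 1/10 s, in which the tool goes at most 50 mm and 8.59 degrees, less where a joint would pass 70% of its speed; a pose out of reach is approached as far as the arm can. A call with a number of a shift or a turn outside -1 to 1 is refused whole. A call with a gripper value outside its range is refused whole. The fingers move at their own pace and stop on an object; FORCE is the grip in N (left out, the last holds). Time passes only in rows, so rows that do not move let the fingers close, or fill a call up. It gives the time, the measured TCP pose, the force and the opening at its end, in the units of the state.
- bot.get_obs(): the state, without advancing time (a new reading comes with each control period).
- camera(name): name is "scene" or "top"; returns a dict with "frame" (420x560x3 uint8, red, green, blue), "range_z" (420x560 float32, m along the optical axis (not along the pixel's ray), 0 where there is no reading), "fx", "fy", "cx", "cy" (pixels), "extrinsics" (4x4, takes a point from world to camera coordinates). Camera axes: x right, y up, looking along -z (the intrinsics and any distortion apply to the point x, -y, -z); pixel columns grow to the right and rows downward; lengths in m; the calibration is good to about 2 mm. A picture is of the moment at which its call begins.
- ticket.job_done(): hands the job in, once; it reports no verdict.
The state is a dict: "time": time; "q": joint angles; "qd": joint speeds; "joint_efforts": joint torques, N m; "ee_pos": TCP position; "tcp_rot": TCP orientation; "wrist_force": force on the tool from outside, world axes, zero at the start; "torque": the same for the moment, N m; "opening": finger opening in m.
Only numpy, scipy, OpenCV 4.12 (cv2) and the standard library are available. Lean on these libraries where they do the work, as an engineer would, in place of code of your own. Each camera call takes 0.05 s, during which the arm holds its last target.

## Working session

There is one attempt and no reset: what is moved stays moved. The work goes in short steps, Python scripts to look and compute and a shell command to move; the robot and the scene stay as the last step left them, time stands still between calls to the robot, and variables do not carry over. Pictures are saved under pics/ and viewed, and the job is handed in when it is done.

```bash
ls; mkdir -p pics; python3 - <<'E'
from workcell import bot,camera
import cv2,numpy as np
o=bot.get_obs();print(o)
for n in("scene","top"):
    c=camera(n);cv2.imwrite(f"pics/{n}0.png",c["frame"][:,:,::-1]);np.savez(f"{n}0.npz",**c)
    print(n,c["fx"],c["fy"],c["cx"],c["cy"],c["extrinsics"].round(4).tolist(),[k for k in c])
E
```

```text
pics
{'time': 0.0, 'q': array([-6.43428945e+01,  5.01140445e+00,  1.00325166e+01,  9.50991940e+01,
       -4.72202600e-04,  8.99995475e+01]), 'qd': array([-0.05963951, -0.05387052,  0.08309322,  0.00627979, -0.01483304,
       -0.08629088]), 'joint_efforts': array([ 5.28429282e-04, -5.20384026e+01,  4.64804900e+01,  1.63408765e-02,
        7.58151396e-05,  1.78708154e-05]), 'ee_pos': array([ 0.2380362, -0.4955572,  0.2305628]), 'tcp_rot': array([-1.79921918e+02,  4.71585476e-04,  2.56575586e+01]), 'wrist_force': array([-0.23089435,  0.41215052, -0.03952584]), 'torque': array([-0.05447218, -0.06306635, -0.05109578]), 'opening': 0.08543656297487918}
scene 477.09242361972485 477.09242361972485 289.9488652248502 215.57217125796475 [[-0.8323, -0.554, 0.0217, 0.4829], [0.3531, -0.4995, 0.7911, -0.28], [-0.4274, 0.666, 0.6113, -1.1729], [0.0, 0.0, 0.0, 1.0]] ['frame', 'range_z', 'fx', 'fy', 'cx', 'cy', 'extrinsics']
top 467.995965060044 467.995965060044 278.42693826078226 212.27548928675836 [[0.0168, -0.9999, -0.0017, 0.0001], [0.9981, 0.0167, 0.059, -0.5854], [-0.059, -0.0027, 0.9983, -1.4923], [0.0, 0.0, 0.0, 1.0]] ['frame', 'range_z', 'fx', 'fy', 'cx', 'cy', 'extrinsics']
```

View pics/scene0.png

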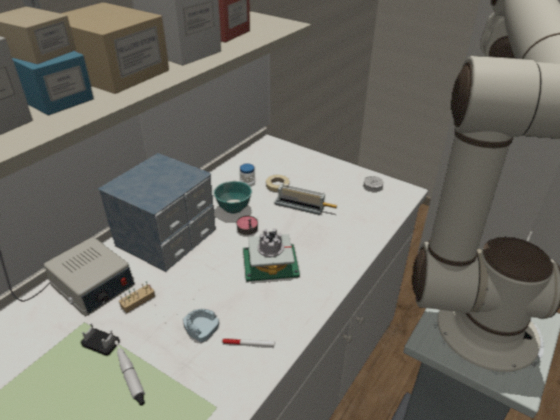

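View pics/top0.png

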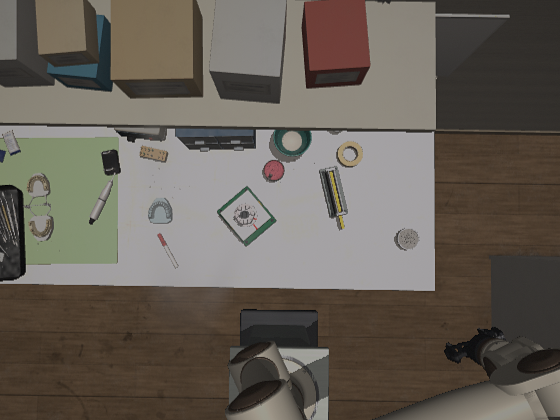

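```bash
python3 - <<'E'
import cv2,numpy as np
t=cv2.imread("pics/top0.png");s=cv2.imread("pics/scene0.png")
a=cv2.resize(t[180:250,210:285],None,fx=8,fy=8,interpolation=cv2.INTER_CUBIC)
b=cv2.resize(t[150:240,300:365],None,fx=6,fy=6,interpolation=cv2.INTER_CUBIC)
cv2.imwrite("pics/t_press.png",a);cv2.imwrite("pics/t_mag.png",b)
c=cv2.resize(s[170:285,230:350],None,fx=5,fy=5,interpolation=cv2.INTER_CUBIC)
cv2.imwrite("pics/s_both.png",c)
E
```

```text
(no output)
```

View pics/t_press.png

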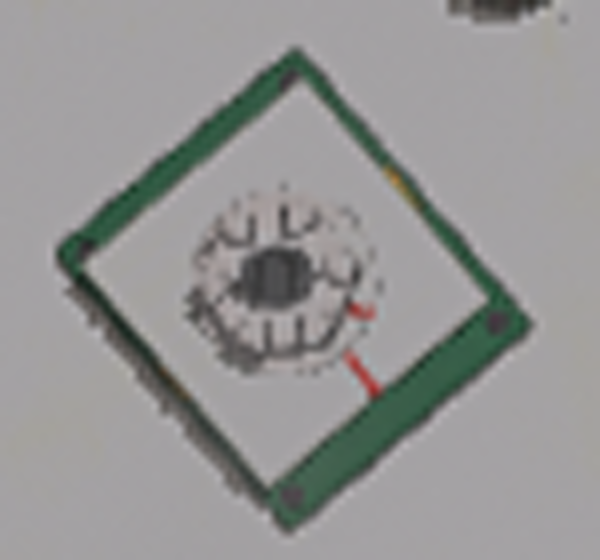

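View pics/t_mag.png

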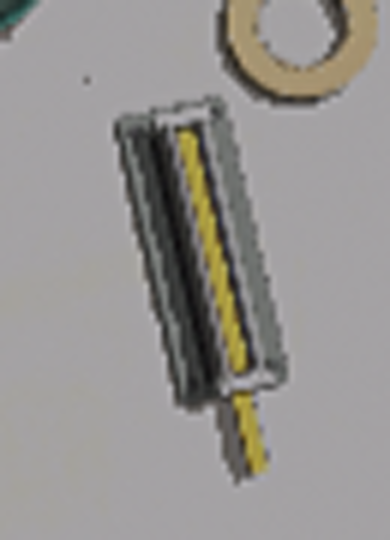

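View pics/s_both.png

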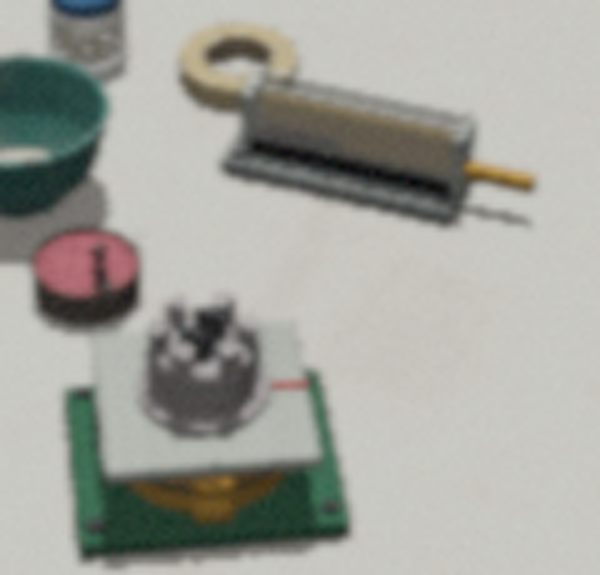

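```bash
cat > h.py <<'E'
import numpy as np,cv2
from workcell import bot,camera
def load(n): return dict(np.load(n))
def proj(c,P):
    P=np.atleast_2d(P);q=P@c["extrinsics"][:3,:3].T+c["extrinsics"][:3,3]
    return np.c_[c["cx"]+c["fx"]*q[:,0]/-q[:,2],c["cy"]+c["fy"]*-q[:,1]/-q[:,2]]
def ray(c,uv,z):
    uv=np.atleast_2d(uv).astype(float);R=c["extrinsics"][:3,:3];t=c["extrinsics"][:3,3]
    d=np.c_[(uv[:,0]-c["cx"])/c["fx"],-(uv[:,1]-c["cy"])/c["fy"],-np.ones(len(uv))]@R
    o=-R.T@t;s=(z-o[2])/d[:,2];return o+d*s[:,None]
def cloud(c):
    h,w=c["range_z"].shape;v,u=np.mgrid[0:h,0:w];z=c["range_z"]
    d=np.stack([(u-c["cx"])/c["fx"]*z,-(v-c["cy"])/c["fy"]*z,-z],-1)
    R=c["extrinsics"][:3,:3];t=c["extrinsics"][:3,3]
    P=(d-t)@R;P[z==0]=np.nan;return P
def avg(n,k):
    cs=[camera(n) for _ in range(k)];c=dict(cs[0]);c["frame"]=np.mean([x["frame"] for x in cs],0)
    c["range_z"]=np.median([x["range_z"] for x in cs],0);return c
def up(img,box,f,name):
    x0,y0,x1,y1=box;cv2.imwrite(name,cv2.resize(np.clip(img[y0:y1,x0:x1,::-1],0,255).astype(np.uint8),None,fx=f,fy=f,interpolation=cv2.INTER_CUBIC))
E
python3 - <<'E'
from h import *
for n in("top","scene"):
    c=avg(n,6);np.savez(f"{n}1.npz",**c)
    P=cloud(c);X,Y,Z=P[...,0],P[...,1],P[...,2]
    print(n)
    def rect(m,l):
        k=m.astype(np.uint8);k=cv2.morphologyEx(k,cv2.MORPH_OPEN,np.ones((3,3)))
        nn,lab,st,ce=cv2.connectedComponentsWithStats(k)
        for i in range(1,nn):
            if st[i,4]<40: continue
            p=P[lab==i];r=cv2.minAreaRect((p[:,:2]*1000).astype(np.float32));print(l,st[i,4],p.mean(0).round(4),[np.round(x,1) for x in r])
    reg=(X>.25)&(X<.7)&(abs(Y)<.4)
    rect(reg&(abs(Z-.058)<.006),"z58")
    rect(reg&(abs(Z-.11)<.02),"z110")
    rect(reg&(Z>.07)&(Z<.11),"z75-105")
    print("bench z",np.nanmedian(Z[reg]))
    F=c["frame"]
    up(F,(225,190,270,240) if n=="top" else (245,215,305,285),12 if n=="top" else 8,f"pics/{n}1_nut.png")
    r=(F[...,0]>F[...,1]*1.6)&(F[...,0]>F[...,2]*1.6)&reg
    ii=np.argwhere(r);print("red",len(ii),[(a.tolist(),P[a[0],a[1]].round(3).tolist()) for a in ii if abs(P[a[0],a[1],1]-.05)<.15][:30])
    y=(F[...,0]>F[...,2]*1.5)&(F[...,1]>F[...,2]*1.3)&(X>.3)&(X<.75)&(Y<-.05)&(Y>-.3)
    ii=np.argwhere(y);print("yel",len(ii),P[y].mean(0),ii.min(0),ii.max(0))
E
```

```text
top
z58 1000 [0.572  0.1133 0.0582] [array([572.6, 113.8]), array([115.8, 115.9]), np.float64(41.3)]
z110 251 [0.573  0.1138 0.098 ] [array([573. , 114.2]), array([52.8, 56.3]), np.float64(10.5)]
z75-105 278 [0.572  0.1133 0.097 ] [array([572.6, 113.2]), array([53.8, 58.1]), np.float64(10.7)]
bench z -9.079251332962011e-05
red 58 [([177, 272], [0.699, 0.033, 0.019]), ([177, 273], [0.7, 0.029, 0.016]), ([177, 274], [0.699, 0.026, 0.02]), ([177, 275], [0.7, 0.023, 0.018]), ([177, 276], [0.7, 0.02, 0.017]), ([177, 277], [0.7, 0.016, 0.019]), ([177, 278], [0.699, 0.013, 0.02]), ([177, 279], [0.699, 0.01, 0.024]), ([178, 271], [0.696, 0.036, 0.02]), ([178, 272], [0.696, 0.033, 0.016]), ([178, 273], [0.696, 0.029, 0.019]), ([178, 274], [0.696, 0.026, 0.019]), ([178, 275], [0.696, 0.023, 0.021]), ([178, 276], [0.696, 0.02, 0.02]), ([178, 277], [0.696, 0.016, 0.023]), ([178, 278], [0.696, 0.013, 0.023]), ([179, 272], [0.692, 0.032, 0.022]), ([179, 273], [0.693, 0.029, 0.02]), ([179, 274], [0.693, 0.026, 0.02]), ([179, 275], [0.693, 0.023, 0.021]), ([179, 276], [0.693, 0.02, 0.02]), ([218, 25
[... 187 characters left out ...]
[0.539, 0.082, 0.061]), ([227, 255], [0.536, 0.082, 0.057]), ([227, 256], [0.536, 0.079, 0.06]), ([228, 256], [0.532, 0.079, 0.059])]
yel 172 [ 0.63039711 -0.17365992  0.04567415] [171 330] [228 343]
scene
z58 174 [ 0.6446 -0.1667  0.0588] [array([ 645.7, -168.3]), array([105.8,  24.5]), np.float64(12.8)]
z58 799 [0.5623 0.1286 0.0583] [array([571.7, 115.1]), array([116., 116.]), np.float64(40.9)]
z110 301 [0.5697 0.1181 0.1005] [array([571. , 116.6]), array([56.4, 51.8]), np.float64(35.7)]
z75-105 428 [0.5667 0.1216 0.0943] [array([569.8, 116. ]), array([59.7, 52.2]), np.float64(35.7)]
bench z 0.00015181416834171422
red 73 []
yel 958 [ 0.34221603 -0.17232598 -0.7172701 ] [202 323] [413 383]
```

View pics/top1_nut.png

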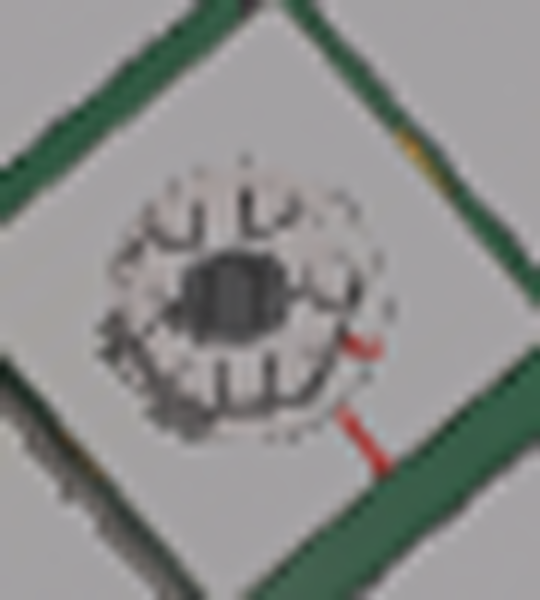

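View pics/scene1_nut.png

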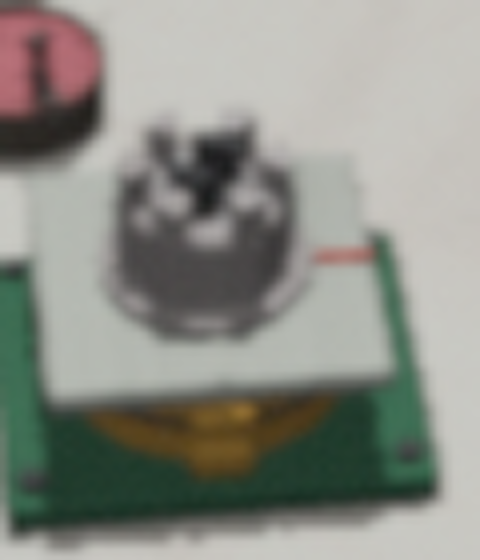

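```bash
python3 - <<'E'
from h import *
c=load("top1.npz");P=cloud(c);Z=P[...,2]*1000
np.set_printoptions(linewidth=200)
print(Z[203:228,233:256].round(0).astype(int))
g=c["frame"].mean(2);print(g[208:222,236:252].round(0).astype(int))
c=load("scene1.npz");P=cloud(c);Z=P[...,2]*1000
print(Z[226:250,258:285].round(0).astype(int))
print(c["frame"].mean(2)[226:250,258:285].round(0).astype(int))
E
```

```text
[[ 61  59  57  58  61  59  58  56  58  60  58  55  60  57  58  57  56  55  57  59  58  58  58]
 [ 57  57  58  57  59  57  59  55  58  64  66  63  63  63  63  65  56  56  58  58  59  59  60]
 [ 56  56  59  54  58  58  62  66  64  64  66  60  62 104 102  91  63  64  63  62  58  56  59]
 [ 57  57  59  60  58  61 109 107  63  92  92  91  91 106 106 107  63  63  62  66  59  59  55]
 [ 56  60  60  61  62 106 109 105  90  93  91  95  93 107 106 106 105  62  63  63  63  58  57]
 [ 56  60  58  63 107 106 106 106  95  93  94  93  92 106 106 106  91  93  61  65  62  62  57]
 [ 62  58  59  63  63 106 104 105 101  93  91  93  91  92 102  92  93  92  91  62  63  63  62]
 [ 58  57  63  62  90  91  94 106  93  92  92  90  93  93  95  94  93  92  92  91  63  61  62]
 [ 59  59  63  63  91  92  92  91  93  93  93  91  90 106 107  90  90  91  94 107  69  64  62]
 [ 58  65  64  92  91  92  91  91 109  91  95  93  92  91 108 107  91  95 104 109 107  62  64]
 [ 58  65  61  91  93  93  92 107 109  92  95  92  95  94 107 110  93 105 107 105 106  91  64]
 [ 55  62 107 108 104  91  93 109 106  93  92  92  92  
[... 6844 characters left out ...]
  77  82  80  76 106 145 167 174]
 [155 121  86  78  86  92  87  80  78  87 116 143 157 160 155 130  93  74  74  71  67  63  71 108 145 165 172]
 [153 121  87  74  74  76  75  78  78  81  98 118 130 132 128 111  87  73  77  73  63  60  73 112 146 161 165]
 [154 123  87  74  74  73  74  74  76  77  81  87  94  94  91  87  77  73  71  68  62  60  79 123 152 157 152]
 [153 125  87  74  72  74  72  74  75  72  74  75  76  77  75  74  72  72  70  65  62  63  90 133 155 150 139]
 [146 117  90  76  74  72  74  73  75  73  74  73  74  75  74  73  71  72  69  65  61  68  97 139 157 154 157]
 [145 125  98  81  78  72  74  74  74  72  73  73  73  74  75  73  72  72  71  66  66  82 112 144 154 155 165]]
```

```bash
python3 - <<'E'
from h import *
pts=[];nuts=[]
for n in("top","scene"):
    c=load(n+"1.npz");P=cloud(c).reshape(-1,3)
    C=np.array([.5725,.1142]) if n=="top" else np.array([.5718,.1153])
    F=c["frame"].mean(2).reshape(-1)
    d=P[:,:2]-C;r=np.hypot(*d.T)
    m=(P[:,2]>.104)&(r<.017)
    k=(P[:,2]>.104)&(r>.019)&(r<.04)
    D=d[m]*1000;N=d[k]*1000
    print(n,"cheek centre",D.mean(0),len(D),"crown centre",N.mean(0))
    D=D-D.mean(0)*0
    for th in range(-30,36,5):
        t=np.deg2rad(th);p=-np.sin(t)*D[:,0]+np.cos(t)*D[:,1]
        print(th,"gap",p[p>0].min().round(1),p[p<0].max().round(1),"sum",np.abs(p).mean().round(2),np.sort(np.abs(p))[:5].round(1))
    a=np.arctan2(N[:,1],N[:,0]);e=np.exp(6j*a).mean();print("crown teeth phase deg",np.degrees(np.angle(e))/6, abs(e))
    a=np.arctan2(D[:,1],D[:,0]);e=np.exp(2j*a).mean();print("cheek axis deg",np.degrees(np.angle(e))/2,abs(e))
E
```

```text
top cheek centre [ 0.1435028 -0.7039926] 23 crown centre [-0.62866386 -0.17060408]
-30 gap 0.4 -0.3 sum 7.59 [0.3 0.4 2.9 3.  4.7]
-25 gap 1.3 -1.3 sum 8.14 [1.3 1.3 4.  4.2 5.5]
-20 gap 2.2 -2.3 sum 8.62 [2.2 2.3 4.9 5.3 6.2]
-15 gap 3.1 -3.3 sum 9.04 [3.1 3.3 5.9 6.3 6.9]
-10 gap 3.9 -4.2 sum 9.38 [3.9 4.2 6.8 7.3 7.6]
-5 gap 4.7 -5.1 sum 9.66 [4.7 5.1 7.7 8.2 8.3]
0 gap 5.5 -6.0 sum 9.87 [5.5 6.  8.5 8.7 8.8]
5 gap 6.3 -6.9 sum 9.99 [6.3 6.9 8.3 8.4 8.7]
10 gap 6.9 -7.6 sum 10.05 [6.9 7.6 7.6 7.8 8. ]
15 gap 6.9 -7.0 sum 10.02 [6.9 7.  7.6 7.6 7.8]
20 gap 6.1 -6.0 sum 9.92 [6.  6.1 7.1 7.1 8.2]
25 gap 5.3 -5.0 sum 9.74 [5.  5.3 6.3 6.5 7.7]
30 gap 4.5 -4.0 sum 9.49 [4.  4.5 5.5 5.9 7.1]
35 gap 3.6 -3.0 sum 9.17 [3.  3.6 4.7 5.3 6.5]
crown teeth phase deg -20.483463266745414 0.7124257251561117
cheek axis deg -79.64083239682988 0.5824105830312742
scene cheek centre [0.14868472 0.39977411] 37 crown centre [-0.08152209 -0.49583335]
-30 gap 1.5 -1.0 sum 7.5 [1.  1.5 1.6 1.9 2.7]
-25 gap 2.6 -2.1 sum 8.0 [2.1 2.6 2.7 3.2 3.5]
-20 gap 3.7 -3.1 sum 8.45 [3.1 3.7 3.7 4.3 4.3]
-15 gap 4.8 -4.2 sum 8.83 [4.2 4.8 4.8 5.  5. ]
-10 gap 5.6 -5.2 sum 9.14 [5.2 5.6 5.7 5.7 5.8]
-5 gap 5.2 -6.1 sum 9.38 [5.2 6.1 6.3 6.4 6.7]
0 gap 4.8 -7.0 sum 9.56 [4.8 6.9 7.  7.  7. ]
5 gap 4.4 -7.1 sum 9.66 [4.4 7.1 7.3 7.4 7.6]
10 gap 3.9 -7.0 sum 9.68 [3.9 7.  7.5 7.6 7.7]
15 gap 3.4 -6.8 sum 9.63 [3.4 6.8 6.8 6.9 7. ]
20 gap 2.9 -5.8 sum 9.51 [2.9 5.8 5.9 6.  6.7]
25 gap 2.3 -4.9 sum 9.32 [2.3 4.9 4.9 5.1 6.4]
30 gap 1.7 -3.9 sum 9.05 [1.7 3.9 3.9 4.1 5.4]
35 gap 1.2 -2.9 sum 8.72 [1.2 2.9 2.9 3.  4.4]
crown teeth phase deg -19.833727391814858 0.675072547489702
cheek axis deg -80.40009886776865 0.5568579520071149
```

```bash
python3 - <<'E'
from h import *
for n in("top","scene"):
    c=load(n+"1.npz");P=cloud(c);F=c["frame"]
    X,Y,Z=P[...,0],P[...,1],P[...,2]
    reg=(X>.45)&(X<.75)&(Y<-.1)&(Y>-.3)
    y=(F[...,0]>F[...,2]*1.5)&(F[...,1]>F[...,2]*1.2)&reg
    for l,m in(("top bar",y&(Z>.045)),("low bar",y&(Z<.04)&(Z>.01)),("foot+",reg&(abs(Z-.012)<.004)),("mag",reg&(Z>.052)),("magall",reg&(Z>.008))):
        k=m.astype(np.uint8);nn,lab,st,ce=cv2.connectedComponentsWithStats(k)
        if nn<2: print(n,l,"none");continue
        i=1+np.argmax(st[1:,4])
        if l=="mag": 
            pass
        p=P[lab==i];xy=p[:,:2]*1000
        L=cv2.fitLine(xy.astype(np.float32),cv2.DIST_HUBER,0,.01,.01).ravel();d=L[:2]*np.sign(L[0]);s=(xy-L[2:])@d
        print(n,l,len(p),p.mean(0).round(4),"yaw",np.degrees(np.arctan2(d[1],d[0])).round(2),"ends",(L[2:]+d*s.min()).round(1),(L[2:]+d*s.max()).round(1),(s.max()-s.min()).round(1))
        if l in("mag","magall","foot+"): print("   rect",cv2.minAreaRect(xy.astype(np.float32)))
up(load("scene1.npz")["frame"],(265,170,345,220),9,"pics/s_mag.png")
E
```

```text
top top bar 128 [ 0.6532 -0.1682  0.0506] yaw 13.73 ends [ 590.4 -183.3] [ 717.7 -152.2] 131.0
top low bar 41 [ 0.5586 -0.1906  0.0304] yaw 11.86 ends [ 537.4 -195.1] [ 579.  -186.3] 42.5
top foot+ 235 [ 0.6514 -0.1459  0.0114] yaw 13.31 ends [ 574.2 -164.3] [ 728.7 -127.7] 158.8
   rect ((651.4308471679688, -145.81629943847656), (158.8572998046875, 19.457969665527344), 11.958752632141113)
top mag 631 [ 0.7439 -0.1998  0.5142] yaw 90.0 ends [ 742.6 -300. ] [ 742.6 -100.1] 199.8
   rect ((745.373291015625, -200.05935668945312), (9.212227821350098, 199.82757568359375), 0.012833451852202415)
top magall 937 [ 0.6493 -0.1659  0.0326] yaw 16.14 ends [ 536.5 -195.6] [ 731.9 -139.1] 203.4
   rect ((635.65576171875, -172.5251007080078), (203.17881774902344, 60.285335540771484), 13.985652923583984)
scene top bar none
scene low bar 39 [ 0.5586 -0.1884  0.0301] yaw 11.86 ends [ 536.9 -192. ] [ 578.4 -183.3] 42.4
scene foot+ 236 [ 0.6501 -0.1463  0.0123] yaw 13.66 ends [ 573.3 -164.1] [ 728.4 -126.4] 159.6
   rect ((653.0025634765625, -153.4176483154297), (160.35977172851562, 39.06901168823242), 16.037504196166992)
scene mag 477 [ 0.7422 -0.1953  0.5101] yaw -89.9 ends [ 741.6 -100.4] [ 741.9 -299.5] 199.1
   rect ((744.5280151367188, -199.92822265625), (10.658658981323242, 199.12033081054688), 0.07581683248281479)
scene magall 1080 [ 0.6444 -0.1602  0.0363] yaw 14.44 ends [ 533.4 -187.1] [ 731.  -136.3] 204.0
   rect ((651.7471923828125, -163.1793212890625), (111.9980239868164, 217.5513458251953), 79.6861343383789)
```

View pics/s_mag.png

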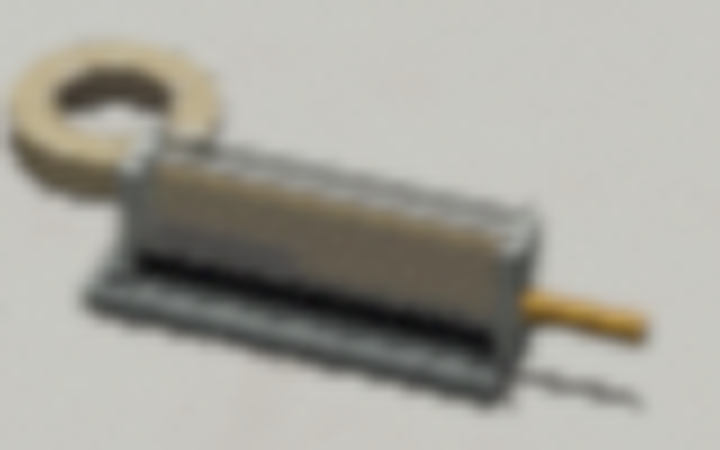

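```bash
python3 -m jog '{"delta_pos":[[0.2,0.4,0],[0.42,0.78,0],[0.42,0.78,0],[0.42,0.78,0],[0.42,0.78,0],[0.42,0.78,0],[0.42,0.78,0],[0.42,0.78,0],[0.42,0.78,0],[0.42,0.78,0]],"turn":[[0,0,0.18],[0,0,0.18],[0,0,0.18],[0,0,0.18],[0,0,0.18],[0,0,0.18],[0,0,0.18],[0,0,0.18],[0,0,0.18],[0,0,0.15]],"hand":[1,1,1,1,1,1,1,1,1,1]}' 100
```

```text
time: 1.7
ee_pos: [0.4377, -0.123, 0.2316]
tcp_rot: [180.0, -0.0, 39.9]
wrist_force: [1.5, -1.2, 0.5]
opening: 0.0853
```

```bash
python3 -m jog '{"delta_pos":[[0.45,0.8,0],[0.45,0.8,0],[0.45,0.8,0],[0.45,0.8,0],[0.45,0.8,0],[0.45,0.78,-0.1],[0,0,-0.6],[0,0,-0.7],[0,0,-0.6],[0,0,-0.2]],"turn":[[0,0,0],[0,0,0],[0,0,0],[0,0,0],[0,0,0],[0,0,0],[0,0,0],[0,0,0],[0,0,0],[0,0,0]],"hand":[1,1,1,1,1,1,1,1,1,1]}' 100; python3 - <<'E'
from h import *
o=bot.get_obs();print(o["q"].round(1),o["ee_pos"],o["tcp_rot"])
c=camera("top");up(c["frame"],(205,170,295,250),7,"pics/a1.png")
c=camera("scene");up(c["frame"],(210,170,340,290),5,"pics/a2.png")
E
```

```text
time: 2.7
ee_pos: [0.5707, 0.1141, 0.1179]
tcp_rot: [-179.9, 0.2, 39.8]
wrist_force: [0.4, 0.2, 0.1]
opening: 0.0856
[ 11.3   8.9   1.8  83.2  -0.  151.5] [0.57068088 0.11409033 0.11785296] [-179.87300389    0.23495106   39.83160963]
```

View pics/a2.png

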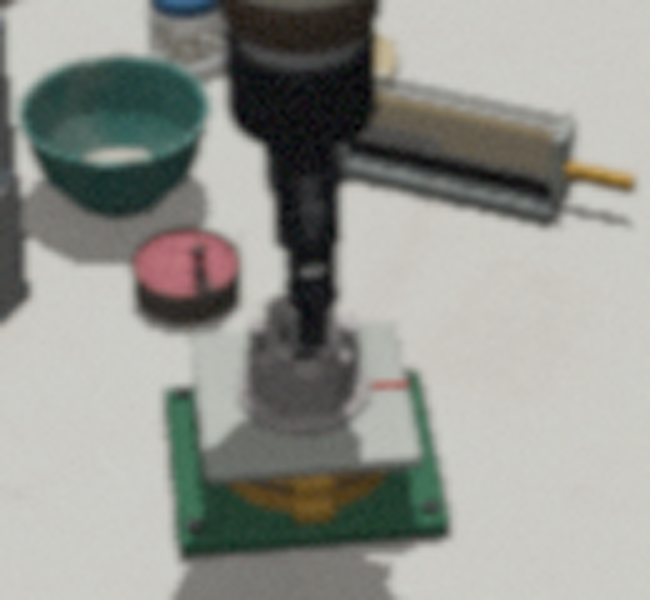

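```bash
python3 -m jog '{"delta_pos":[[0,0,0],[0,0,0],[0,0,0],[0,0,0],[0,0,0],[0,0,0],[0,0,0],[0,0,0],[0,0,0],[0,0,0]],"turn":[[0,0,0.8],[0,0,0.9],[0,0,0.9],[0,0,0.9],[0,0,0.9],[0,0,0.9],[0,0,0.9],[0,0,0.9],[0,0,0.4],[0,0,0]],"hand":[1,1,1,1,1,1,1,1,1,1]}' 100
```

```text
time: 3.8
ee_pos: [0.573, 0.1143, 0.1236]
tcp_rot: [179.8, -0.0, 99.8]
wrist_force: [-0.3, -0.5, -0.2]
opening: 0.0856
```

```bash
python3 -m jog '{"delta_pos":[[0,0,0],[0,0,-0.2],[0,0,-0.2],[0,0,-0.2],[0,0,-0.2],[0,0,-0.2],[0,0,0],[0,0,0],[0,0,0],[0,0,0]],"turn":[[0,0,0],[0,0,0],[0,0,0],[0,0,0],[0,0,0],[0,0,0],[0,0,0],[0,0,0],[0,0,0],[0,0,0]],"hand":[1,1,1,1,1,1,1,1,1,1]}' 100;python3 -c "
from h import *
for i in range(1):
  o=bot.get_obs();print(o['ee_pos'],o['tcp_rot'],o['wrist_force'])
c=camera('scene');up(c['frame'],(210,170,340,290),5,'pics/a3.png')"
```

```text
time: 4.8
ee_pos: [0.5725, 0.1143, 0.0719]
tcp_rot: [179.9, -0.0, 99.8]
wrist_force: [-0.9, -0.0, -0.6]
opening: 0.0852
[0.57248843 0.11428608 0.07191083] [ 1.79941913e+02 -5.85839705e-04  9.98122975e+01] [-0.90558991 -0.02949637 -0.64558378]
```

View pics/a3.png

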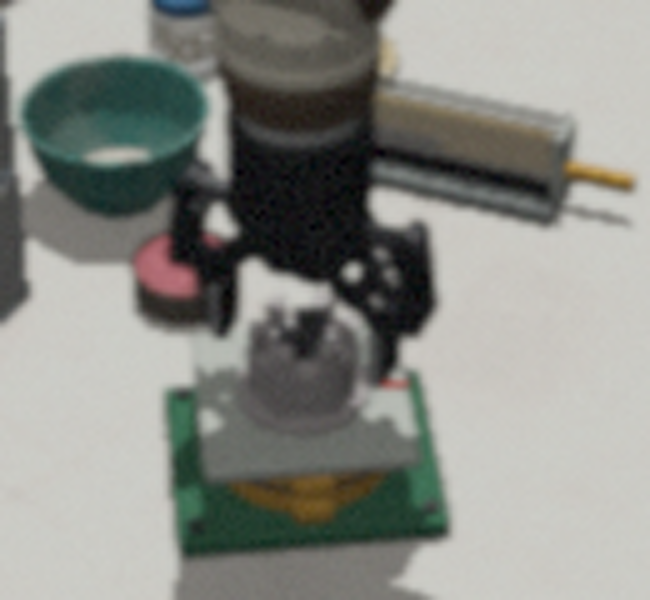

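```bash
python3 -m jog '{"delta_pos":[[0,0,-0.1],[0,0,0],[0,0,0],[0,0,0],[0,0,0],[0,0,0],[0,0,0],[0,0,0],[0,0,0],[0,0,0]],"turn":[[0,0,0],[0,0,0],[0,0,0],[0,0,0],[0,0,0],[0,0,0],[0,0,0],[0,0,0],[0,0,0],[0,0,0]],"hand":[1,-1,-1,-1,-1,-1,-1,-1,-1,-1]}' 100;python3 -c "
from h import *
o=bot.get_obs();print(o['ee_pos'],o['tcp_rot'],o['wrist_force'],o['torque'])"
```

```text
time: 5.85
ee_pos: [0.5719, 0.1142, 0.0666]
tcp_rot: [-180.0, 0.0, 99.8]
wrist_force: [-5.5, -1.0, 5.6]
opening: 0.0528
[0.57192521 0.11417149 0.06658098] [-1.79986327e+02  3.27956930e-03  9.98183515e+01] [-5.4780161  -1.04905669  5.56723524] [-0.16278495  0.89461626  0.05222171]
```

```bash
python3 -m jog '{"delta_pos":[[0,0,0],[0,0,0],[0,0,0],[0,0,0],[0,0,0],[0,0,0],[0,0,0],[0,0,0],[0,0,0],[0,0,0]],"turn":[[0,0,-0.5],[0,0,-0.8],[0,0,-0.8],[0,0,-0.8],[0,0,-0.8],[0,0,-0.8],[0,0,-0.8],[0,0,-0.8],[0,0,-0.8],[0,0,-0.6]],"hand":[-1,-1,-1,-1,-1,-1,-1,-1,-1,-1]}' 100;python3 -m jog '{"delta_pos":[[0,0,0],[0,0,0],[0,0,0],[0,0,0],[0,0,0],[0,0,0],[0,0,0],[0,0,0],[0,0,0.4],[0,0,0.6]],"turn":[[0,0,0],[0,0,0],[0,0,0],[0,0,0],[0,0,0],[0,0,0],[0,0,0],[0,0,0],[0,0,0],[0,0,0]],"hand":[-1,-1,1,1,1,1,1,1,1,1]}' 100;python3 -c "
from h import *
o=bot.get_obs();print(o['ee_pos'],o['tcp_rot'],o['wrist_force'],o['torque'])"
```

```text
time: 6.85
ee_pos: [0.5728, 0.1139, 0.0666]
tcp_rot: [179.9, -0.0, 39.6]
wrist_force: [0.5, -3.1, 3.4]
opening: 0.0526
time: 7.85
ee_pos: [0.571, 0.114, 0.115]
tcp_rot: [-179.9, 0.2, 39.8]
wrist_force: [0.7, 0.9, 0.8]
opening: 0.0853
[0.57101648 0.11403533 0.11502926] [-179.89801942    0.18150608   39.82377758] [0.69349435 0.93957506 0.79854043] [ 0.01854663 -0.06225483  0.01789722]
```

```bash
python3 -m jog '{"delta_pos":[[0,0,0.5],[0,-0.3,0.5],[-0.04,-0.7,0.2],[-0.04,-0.7,0],[-0.04,-0.7,0],[-0.04,-0.7,0],[-0.04,-0.8,0],[-0.04,-0.8,0],[-0.04,-0.8,0],[-0.06,-0.6,0]],"turn":[[0,0,0],[0,0,0.8],[0,0,1],[0,0,1],[0,0,1],[0,0,1],[0,0,1],[0,0,1],[0,0,1],[0,0,1]],"hand":[1,1,1,1,1,1,1,1,1,0]}' 60;python3 - <<'E'
from h import *
for n,C in(("top",np.array([.5725,.1142])),("scene",np.array([.5718,.1153]))):
    c=avg(n,4);np.savez(n+"2.npz",**c);P=cloud(c).reshape(-1,3)
    d=P[:,:2]-C;r=np.hypot(*d.T)
    m=(P[:,2]>.104)&(P[:,2]<.12)&(r<.017);k=(P[:,2]>.104)&(P[:,2]<.12)&(r>.019)&(r<.04)
    for q,f,l in((d[m],2,"cheek"),(d[k],6,"teeth")):
        a=np.arctan2(q[:,1],q[:,0]);e=np.exp(1j*f*a).mean();print(n,l,len(q),np.degrees(np.angle(e))/f,abs(e))
    up(c["frame"],(225,190,270,240) if n=="top" else (245,215,305,285),12 if n=="top" else 8,f"pics/{n}2_nut.png")
E
```

```text
time: 8.85
ee_pos: [0.5548, -0.193, 0.1763]
tcp_rot: [180.0, 0.0, 110.5]
wrist_force: [0.1, 1.3, 0.1]
opening: 0.073
top cheek 23 -79.34113359953994 0.5861434907581583
top teeth 66 -20.50861952860852 0.7329322386851284
scene cheek 37 -79.43087509092742 0.4967882200750805
scene teeth 73 -20.118238628680025 0.668398459106748
```

View pics/top2_nut.png

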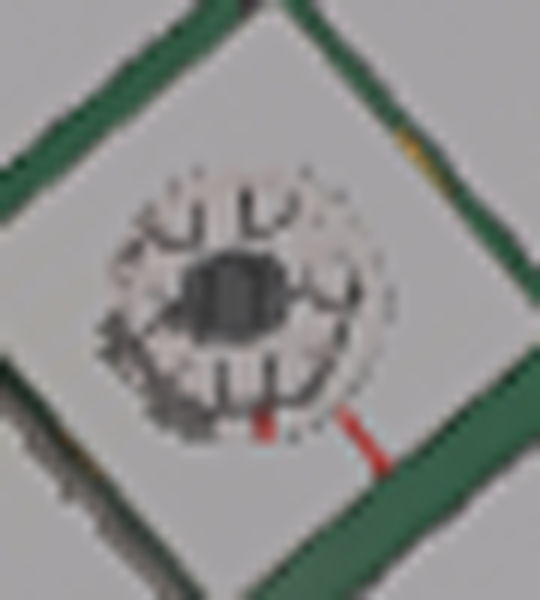

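View pics/scene2_nut.png

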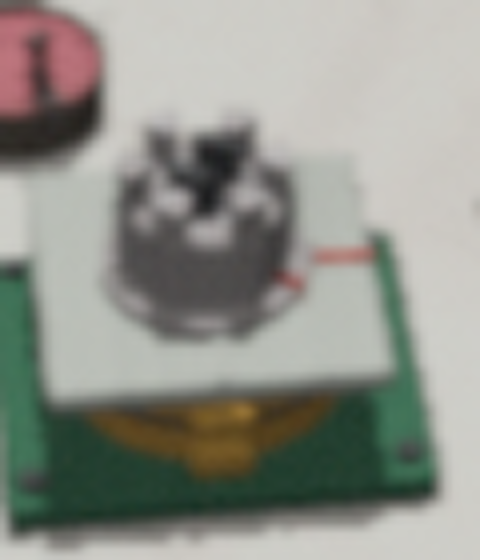

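```bash
python3 -m jog '{"delta_pos":[[0,0,0],[0,0,0],[0,0,0],[0,0,-0.1],[0,0,-0.2],[0,0,-0.2],[0,0,-0.2],[0,0,-0.2],[0,0,-0.2],[0,0,-0.1]],"turn":[[0,0,1],[0,0,1],[0,0,1],[0,0,1],[0,0,1],[0,0,1],[0,0,1],[0,0,1],[0,0,1],[0,0,1]],"hand":[0,0,0,0,0,0,0,0,0,0]}' 60;python3 -m jog '{"delta_pos":[[0,0,0],[0,0,-0.2],[0,0,-0.2],[0,0,-0.2],[0,0,-0.2],[0,0,-0.2],[0,0,0],[0,0,0],[0,0,0],[0,0,0]],"turn":[[0,0,0.4],[0,0,0],[0,0,0],[0,0,0],[0,0,0],[0,0,0],[0,0,0],[0,0,0],[0,0,0],[0,0,0]],"hand":[0,0,0,0,0,0,0,0,0,0]}' 60;python3 - <<'E'
from h import *
o=bot.get_obs();print(o['ee_pos'],o['tcp_rot'],o['q'].round(1),o['opening'])
c=camera("scene");up(c["frame"],(265,130,365,230),6,"pics/b1.png")
c=camera("top");up(c["frame"],(300,150,365,240),6,"pics/b2.png")
E
```

```text
time: 10.25
ee_pos: [0.555, -0.1896, 0.1154]
tcp_rot: [180.0, -0.0, -169.4]
wrist_force: [0.3, -0.2, -0.4]
opening: 0.0427
time: 11.25
ee_pos: [0.5555, -0.1909, 0.0669]
tcp_rot: [-180.0, 0.0, -166.6]
wrist_force: [-0.4, -0.1, 0.6]
opening: 0.0429
[ 0.55546441 -0.19091069  0.06688571] [-1.79969704e+02  4.72964268e-02 -1.66588844e+02] [-19.   10.   -2.6  77.4  -0.  -32.4] 0.042939558585603256
```

View pics/b1.png

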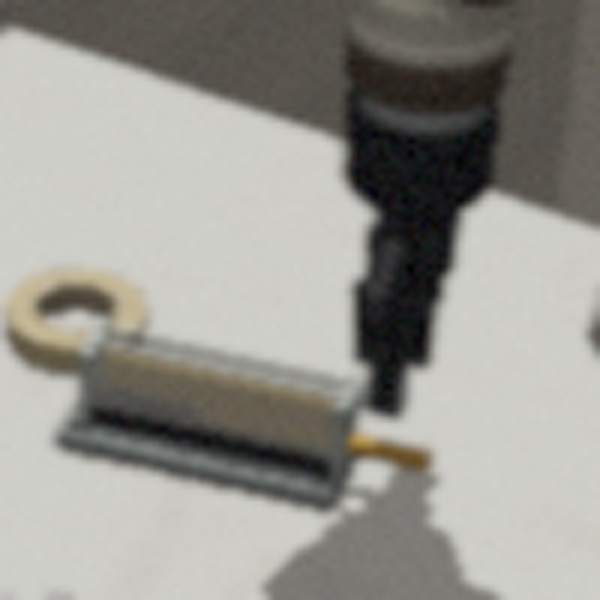

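View pics/b2.png

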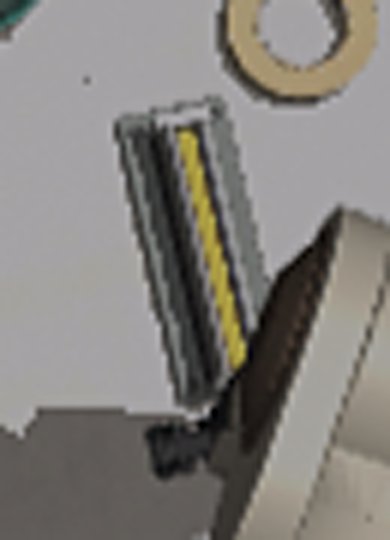

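```bash
python3 -m jog '{"delta_pos":[[0,0,-0.25],[0,0,-0.25],[0,0,-0.25],[0,0,-0.25],[0,0,-0.13],[0,0,0],[0,0,0],[0,0,0],[0,0,0],[0,0,0]],"turn":[[0,0,0],[0,0,0],[0,0,0],[0,0,0],[0,0,0],[0,0,0],[0,0,0],[0,0,0],[0,0,0],[0,0,0]],"hand":[0,0,0,0,0,0,-1,-1,-1,-1]}' 60;python3 -m jog '{"delta_pos":[[0,0,0],[0,0,0],[0,0,0],[0,0,0],[0,0,0],[0,0,0],[0,0,0],[0,0,0],[0,0,0],[0,0,0]],"turn":[[0,0,0],[0,0,0],[0,0,0],[0,0,0],[0,0,0],[0,0,0],[0,0,0],[0,0,0],[0,0,0],[0,0,0]],"hand":[-1,-1,-1,-1,-1,-1,-1,-1,-1,-1]}' 60;python3 - <<'E'
from h import *
o=bot.get_obs();print(o['ee_pos'],o['tcp_rot'],o['wrist_force'],o['torque'],o['opening'])
c=camera("scene");up(c["frame"],(265,130,365,230),6,"pics/b3.png")
E
```

```text
time: 12.35
ee_pos: [0.5556, -0.191, 0.0106]
tcp_rot: [-180.0, 0.1, -166.6]
wrist_force: [-0.5, -1.4, 3.3]
opening: 0.0089
time: 13.35
ee_pos: [0.5556, -0.191, 0.0104]
tcp_rot: [-180.0, 0.1, -166.6]
wrist_force: [-0.0, -1.9, 4.9]
opening: 0.0085
[ 0.55559749 -0.19102346  0.01041828] [-1.79952213e+02  5.86955916e-02 -1.66588003e+02] [-0.04717817 -1.91108581  4.8557612 ] [-0.21159408 -0.1375543  -0.06881467] 0.008478919536976465
```

View pics/b3.png

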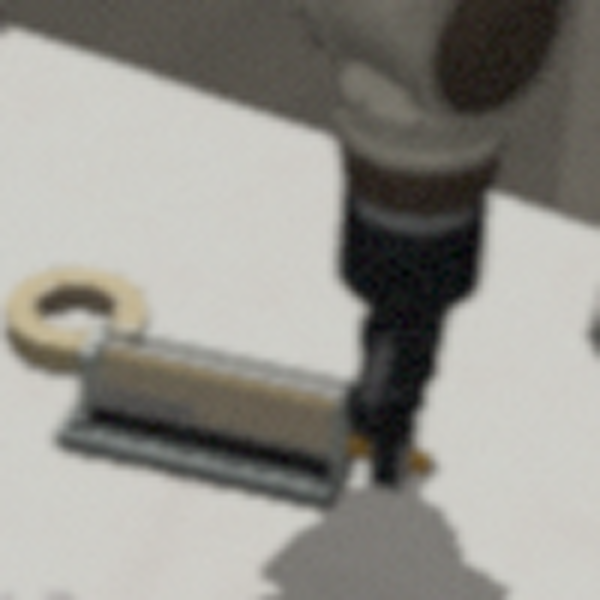

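```bash
python3 -m jog '{"delta_pos":[[-0.1,-0.024,0],[-0.2,-0.048,0],[-0.2,-0.048,0],[-0.2,-0.048,0],[-0.2,-0.048,0],[-0.2,-0.048,0],[-0.2,-0.048,0],[-0.2,-0.048,0],[-0.2,-0.048,0],[-0.3,-0.072,0]],"turn":[[0,0,0],[0,0,0],[0,0,0],[0,0,0],[0,0,0],[0,0,0],[0,0,0],[0,0,0],[0,0,0],[0,0,0]],"hand":[-1,-1,-1,-1,-1,-1,-1,-1,-1,-1]}' 60;python3 - <<'E'
from h import *
o=bot.get_obs();print(o['ee_pos'],o['wrist_force'],o['torque'],o['opening'])
c=camera("scene");up(c["frame"],(265,130,385,250),5,"pics/b4.png")
c=camera("top");up(c["frame"],(300,150,365,240),6,"pics/b5.png")
E
```

```text
time: 14.4
ee_pos: [0.4537, -0.2148, 0.0092]
tcp_rot: [180.0, -0.1, -166.6]
wrist_force: [0.2, 0.4, 0.1]
opening: 0.0088
[ 0.45370359 -0.21475679  0.00920674] [0.19051355 0.37835479 0.14202946] [-0.01120516  0.06501046 -0.01818727] 0.008783782992129558
```

View pics/b4.png

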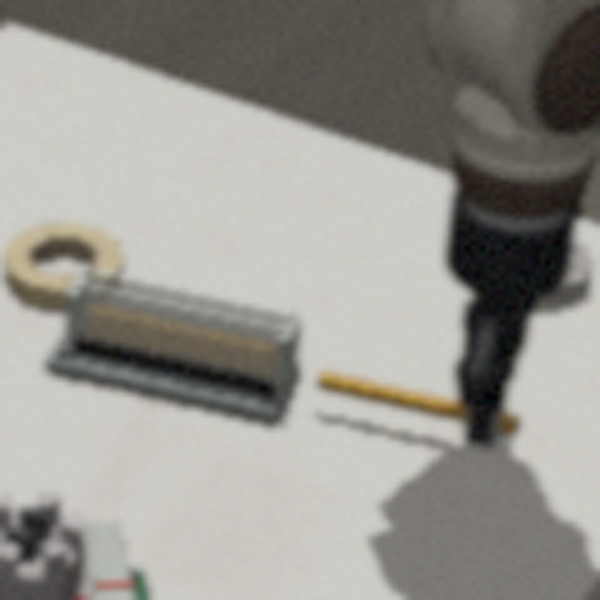

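View pics/b5.png

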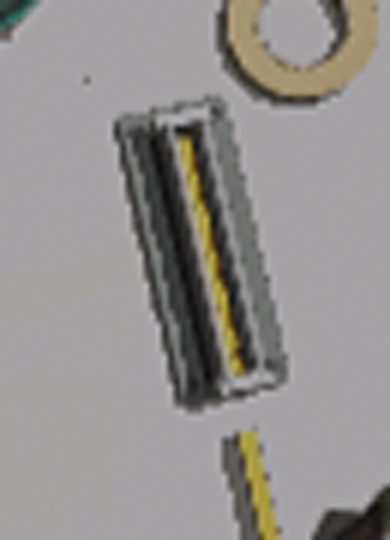

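```bash
python3 -m jog '{"delta_pos":[[0,0,0.3],[0,0,0.6],[0,0,0.8],[0,0,0.8],[0,0.3,0.6],[0.16,0.6,0],[0.16,0.7,0],[0.16,0.7,0],[0.16,0.6,0],[0.16,0.3,0]],"turn":[[0,0,0],[0,0,0],[0,0,0],[0,0,0],[0,0,0],[0,0,-0.1],[0,0,-0.1],[0,0,-0.1],[0,0,-0.1],[0,0,0]],"hand":[-1,-1,-1,-1,-1,-1,-1,-1,-1,-1]}' 60
cat > bar.py <<'E'
from h import *
o=bot.get_obs();print(o['ee_pos'],o['tcp_rot'],o['wrist_force'],o['opening'])
T=o['ee_pos'];zb=T[2]+.019
yaw=np.deg2rad(o['tcp_rot'][2]-180)
for n in("top","scene"):
    c=avg(n,2);P=cloud(c);F=c["frame"];X,Y,Z=np.moveaxis(P,-1,0)
    y=(F[...,0]>F[...,2]*1.4)&(F[...,1]>F[...,2]*1.15)&(abs(Z-zb)<.03)&(np.hypot(X-T[0],Y-T[1])<.16)
    p=P[y]
    if len(p)<8: print(n,len(p));continue
    L=cv2.fitLine(p.astype(np.float32),cv2.DIST_HUBER,0,.01,.01).ravel();d=L[:3]*np.sign(L[0]);s=(p-L[3:])@d
    e1,e2=L[3:]+d*s.min(),L[3:]+d*s.max()
    ax=np.array([np.cos(yaw),np.sin(yaw)])
    print(n,len(p),"yaw",np.degrees(np.arctan2(d[1],d[0])).round(2),"pitch",np.degrees(np.arcsin(d[2])).round(2),"ends",e1.round(4),e2.round(4),"rel TCP along",((e1[:2]-T[:2])@ax).round(4),((e2[:2]-T[:2])@ax).round(4),"lat",(np.cross(ax,p[:,:2].mean(0)-T[:2])).round(4),"z",p[:,2].mean().round(4))
E
python3 -W ignore bar.py
```

```text
time: 15.5
ee_pos: [0.4956, -0.0525, 0.1661]
tcp_rot: [180.0, 0.1, -169.7]
wrist_force: [0.0, -1.2, 0.1]
opening: 0.0089
[ 0.49563263 -0.05246093  0.16614481] [ 1.79998942e+02  7.12342227e-02 -1.69698429e+02] [ 0.04245403 -1.23607736  0.09098853] 0.008872482487542589
top 31 yaw 14.17 pitch 1.86 ends [ 0.5764 -0.038   0.1854] [ 0.6034 -0.0312  0.1863] rel TCP along 0.082 0.1098 lat 0.0008 z 0.1859
scene 137 yaw 9.33 pitch -0.04 ends [ 0.4749 -0.052   0.1845] [ 0.5989 -0.0316  0.1844] rel TCP along -0.0203 0.1054 lat 0.0035 z 0.1853
```

```bash
python3 -W ignore - <<'E'
from h import *
o=bot.get_obs();T=o['ee_pos'];yaw=np.deg2rad(o['tcp_rot'][2]-180);ax=np.array([np.cos(yaw),np.sin(yaw)]);la=np.array([-ax[1],ax[0]])
c=avg("scene",1);P=cloud(c).reshape(-1,3);F=c["frame"].reshape(-1,3)
d=P-T;a=d[:,:2]@ax*1000;b=d[:,:2]@la*1000;z=d[:,2]*1000
yel=(F[:,0]>F[:,2]*1.4)
m=(abs(a)<60)&(abs(b)<70)&~yel&(z>-15)
for h in range(-4,76,4):
    k=m&(z>=h)&(z<h+4)
    if k.sum(): print(h,k.sum(),"along",a[k].min().round(1),a[k].max().round(1),"lat",b[k].min().round(1),b[k].max().round(1))
E
```

```text
-4 2 along 2.4 4.6 lat 7.2 9.4
0 4 along -6.7 9.5 lat 9.1 12.8
4 6 along -9.1 11.2 lat -3.0 15.7
8 14 along -11.7 33.3 lat 1.0 18.9
12 19 along -20.4 54.4 lat 1.2 21.1
16 14 along -19.3 40.9 lat -9.3 20.6
20 11 along -19.1 5.7 lat -4.2 20.1
24 12 along -10.4 6.4 lat -8.3 19.9
28 11 along -10.5 3.7 lat -5.5 21.0
32 7 along -12.1 -1.9 lat -4.5 21.5
36 4 along -11.2 3.5 lat -9.2 19.7
40 5 along -11.4 1.8 lat -12.1 17.0
44 7 along -13.1 -9.5 lat -33.2 13.3
48 14 along -13.3 2.1 lat -23.8 38.2
52 21 along -12.8 11.7 lat -30.4 40.9
56 9 along -13.6 6.2 lat -40.9 41.8
60 8 along -13.4 -3.8 lat -39.5 47.9
64 14 along -13.7 9.3 lat 9.5 50.8
68 23 along -16.7 18.4 lat -42.4 51.8
72 17 along -16.8 10.6 lat -48.2 54.1
```

```bash
python3 -m jog '{"delta_pos":[[0.05,0.2,0],[0.1,0.5,0],[0.1,0.6,0],[0.1,0.6,0],[0.1,0.6,0],[0.1,0.5,0],[0.13,0.22,-0.2],[0,0,-0.3],[0,0,-0.3],[0,0,0]],"turn":[[0,0,0],[0,0,0],[0,0,0],[0,0,0],[0,0,0],[0,0,0],[0,0,0],[0,0,0],[0,0,0],[0,0,0]],"hand":[-1,-1,-1,-1,-1,-1,-1,-1,-1,-1]}' 60
python3 -W ignore bar.py; python3 - <<'E'
from h import *
c=camera("scene");up(c["frame"],(225,170,325,270),6,"pics/c1.png")
c=camera("top");up(c["frame"],(210,180,285,250),8,"pics/c2.png")
E
```

```text
time: 16.75
ee_pos: [0.5276, 0.1049, 0.1215]
tcp_rot: [-180.0, -0.3, -169.9]
wrist_force: [0.1, 0.5, -0.7]
opening: 0.0081
[0.52757892 0.10491591 0.12151975] [-179.98219685   -0.27305577 -169.85522577] [ 0.07544449  0.47593045 -0.65559984] 0.008097317701928385
top 16 yaw -5.98 pitch -5.98 ends [0.6221 0.1242 0.1434] [0.6337 0.123  0.1422] rel TCP along 0.0965 0.1077 lat 0.0005 z 0.1426
scene 143 yaw 9.86 pitch -1.13 ends [0.5072 0.1058 0.145 ] [0.6342 0.1278 0.1425] rel TCP along -0.0199 0.109 lat 0.0039 z 0.1438
```

View pics/c1.png

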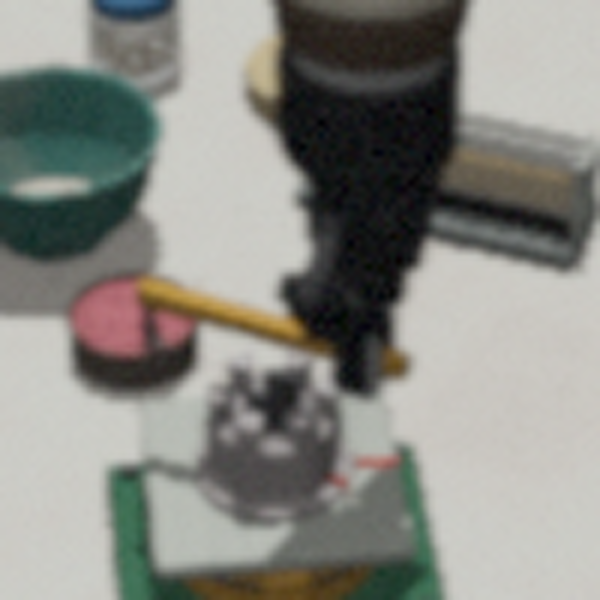

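View pics/c2.png

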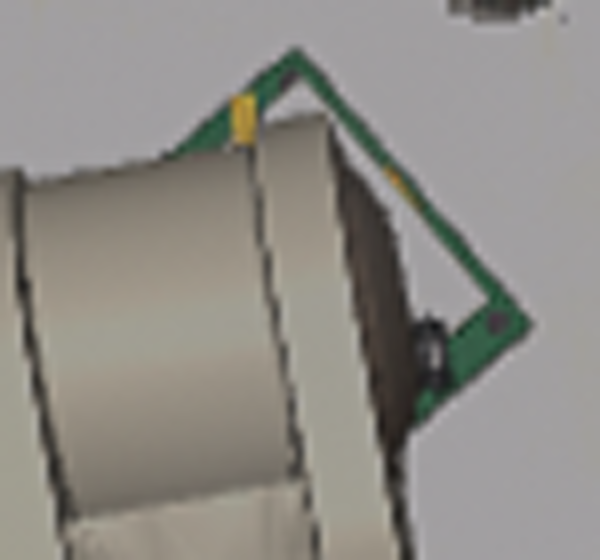

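```bash
python3 -m jog '{"delta_pos":[[0,0,-0.1],[0,0,-0.1],[0,0,-0.1],[0,0,-0.1],[0,0,-0.1],[0,0,-0.1],[0,0,-0.1],[0,0,0],[0,0,0],[0,0,0]],"turn":[[0,0,0],[0,0,0],[0,0,0],[0,0,0],[0,0,0],[0,0,0],[0,0,0],[0,0,0],[0,0,0],[0,0,0]],"hand":[-1,-1,-1,-1,-1,-1,-1,-1,-1,-1]}' 60
python3 -W ignore bar.py; python3 - <<'E'
from h import *
c=camera("scene");up(c["frame"],(225,170,325,270),6,"pics/c3.png")
E
```

```text
time: 18.05
ee_pos: [0.5293, 0.1063, 0.0901]
tcp_rot: [180.0, 0.0, -169.8]
wrist_force: [-0.1, -0.5, -1.3]
opening: 0.0087
[0.52928308 0.10627032 0.09006439] [ 1.79998892e+02  2.47455677e-02 -1.69782300e+02] [-0.09643755 -0.49222364 -1.29320377] 0.008714092013713712
top 19 yaw 5.64 pitch 1.2 ends [0.6214 0.1236 0.1094] [0.6371 0.1252 0.1097] rel TCP along 0.0937 0.1095 lat 0.0001 z 0.1096
scene 138 yaw 9.35 pitch -0.62 ends [0.5076 0.108  0.1104] [0.6352 0.129  0.109 ] rel TCP along -0.021 0.1083 lat 0.0037 z 0.1099
```

View pics/c3.png

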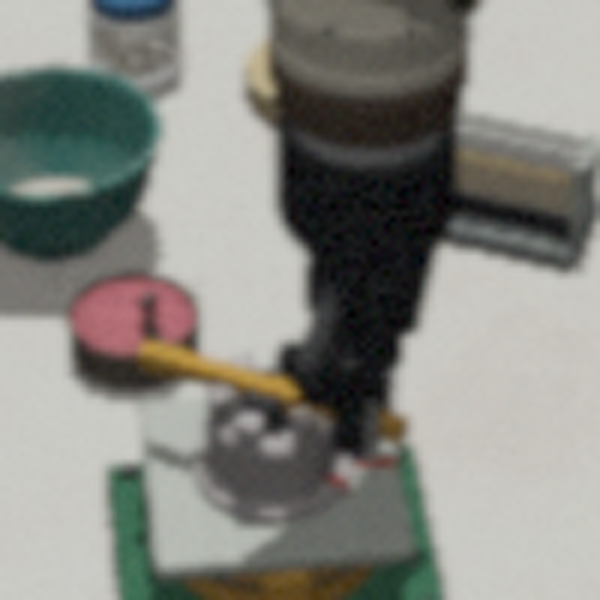

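```bash
python3 -m jog '{"delta_pos":[[0,0,-0.05],[0,0,-0.04],[0,0,-0.04],[0,0,-0.02],[0,0,-0.02],[0,0,0],[0,0,0],[0,0,0],[0,0,0],[0,0,0]],"turn":[[0,0,0],[0,0,0],[0,0,0],[0,0,0],[0,0,0],[0,0,0],[0,0,0],[0,0,0],[0,0,0],[0,0,0]],"hand":[-1,-1,-1,-1,-1,-1,-1,-1,-1,-1]}' 60
python3 -W ignore bar.py
```

```text
time: 19.3
ee_pos: [0.5291, 0.1062, 0.0815]
tcp_rot: [-180.0, 0.0, -169.8]
wrist_force: [-3.8, 0.0, 5.2]
opening: 0.0086
[0.52910215 0.10622955 0.08148077] [-1.79999666e+02  4.79414177e-03 -1.69782270e+02] [-3.75858373  0.03731048  5.18714834] 0.0085539966010043
top 19 yaw -3.0 pitch 5.33 ends [0.6189 0.125  0.1006] [0.6375 0.124  0.1023] rel TCP along 0.0917 0.1098 lat 0.0006 z 0.1014
scene 124 yaw 10.06 pitch 0.18 ends [0.5085 0.1062 0.1014] [0.6343 0.1285 0.1018] rel TCP along -0.0202 0.1075 lat 0.0032 z 0.1021
```

```bash
python3 -m jog '{"delta_pos":[[0,0,0],[0,0,0],[0,0,0],[0,0,0],[0,0,0.1],[0,0,0.3],[0,0,0.5],[0,0,0.6],[0,0,0.6],[0,0,0.4]],"turn":[[0,0,0],[0,0,0],[0,0,0],[0,0,0],[0,0,0],[0,0,0],[0,0,0],[0,0,0],[0,0,0],[0,0,0]],"hand":[-0.3,-0.3,-0.3,-0.3,-0.3,-0.3,-0.3,-0.3,-0.3,-0.3]}' 60
python3 -m jog '{"delta_pos":[[0,0,0],[-0.2,-0.5,0],[-0.2,-0.7,0],[-0.2,-0.7,0],[-0.2,-0.7,0],[-0.2,-0.7,0],[-0.2,-0.7,0],[-0.2,-0.7,0],[-0.2,-0.4,0],[0,0,0]],"turn":[[0,0,0],[0,0,0],[0,0,0],[0,0,0],[0,0,0],[0,0,0],[0,0,0],[0,0,0],[0,0,0],[0,0,0]],"hand":[-0.3,-0.3,-0.3,-0.3,-0.3,-0.3,-0.3,-0.3,-0.3,-0.3]}' 60
python3 - <<'E'
from h import *
A=np.array([np.cos(np.deg2rad(10.2)),np.sin(np.deg2rad(10.2))])
for n,C in(("top",np.array([.5725,.1142])),("scene",np.array([.5718,.1153]))):
    c=avg(n,3);np.savez(n+"3.npz",**c);P=cloud(c);F=c["frame"];X,Y,Z=np.moveaxis(P,-1,0)
    y=(F[...,0]>F[...,2]*1.4)&(F[...,1]>F[...,2]*1.15)&(Z>.085)&(Z<.12)&(np.hypot(X-C[0],Y-C[1])<.1)
    p=P[y];L=cv2.fitLine(p.astype(np.float32),cv2.DIST_HUBER,0,.01,.01).ravel();d=L[:3]*np.sign(L[0])
    s=(p[:,:2]-C)@A
    print(n,len(p),"yaw",np.degrees(np.arctan2(d[1],d[0])).round(2),"pitch",np.degrees(np.arcsin(d[2])).round(2),"along",s.min().round(4),s.max().round(4),"z",p[:,2].mean().round(4))
    P=P.reshape(-1,3);dd=P[:,:2]-C;r=np.hypot(*dd.T);k=(P[:,2]>.1045)&(P[:,2]<.12)&(r>.019)&(r<.04);a=np.arctan2(dd[k,1],dd[k,0]);print("teeth",np.degrees(np.angle(np.exp(6j*a).mean()))/6)
    up(F,(205,175,290,255) if n=="top" else (225,170,325,270),7 if n=="top" else 6,f"pics/{n}3.png")
E
```

```text
time: 20.5
ee_pos: [0.5296, 0.1063, 0.2101]
tcp_rot: [180.0, 0.2, -169.8]
wrist_force: [0.5, -0.6, 0.2]
opening: 0.03
time: 21.5
ee_pos: [0.448, -0.1508, 0.2064]
tcp_rot: [-180.0, -0.0, -170.0]
wrist_force: [0.0, 0.6, -0.1]
opening: 0.0304
top 139 yaw 9.97 pitch -0.07 along -0.0637 0.0655 z 0.1018
teeth -20.81447824494307
scene 182 yaw 10.05 pitch 0.15 along -0.0643 0.065 z 0.1013
teeth -19.627128637036808
```

View pics/top3.png

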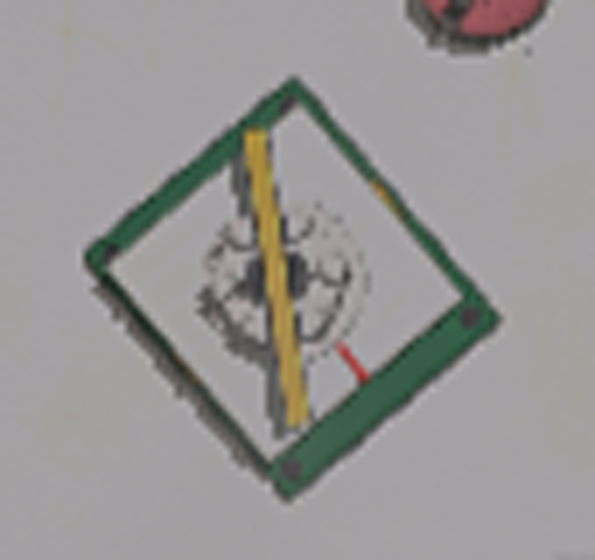

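View pics/scene3.png

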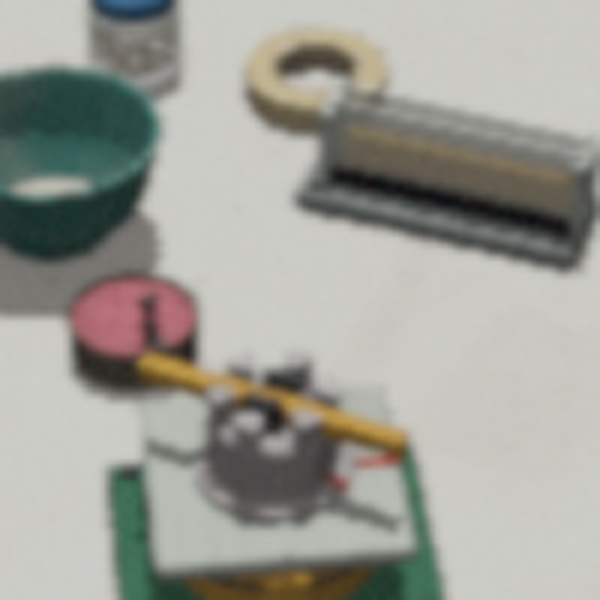

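The bar is centred (ends at about ±64–65 mm in both views), level, and seated, with its top at 0.1015 m. The arm is clear, so I'm handing in.

```bash
python3 -c "
from workcell import ticket
print(ticket.job_done())"
```

```text
the job is handed in; nothing more can be done
None
```

The press is locked and the job is handed in. The last check was at about 21.5 s, with the arm clear and no collisions or notable forces along the way (contact forces stayed under about 8 N).

- **Nut:** I turned it 60° clockwise, from about -28.7° (before the mark) to about +31° (0.55 rad). The red line passed the plate's mark, and the nut stopped at the first channel in line with the stud slot. The channel lies at about 9.8° and the slot at about 10.6°.
- **Bar:** I drew the bottom bar straight out of the magazine; the two above dropped a step and stayed in. I laid the bar through the nut and stud and released it.
- **Last checks:** In both camera views the bar lies at 10.0° yaw and is level to within 0.2°. Its ends are at -64 mm and +65 mm from the nut axis. Its top is at about 101.5 mm, against 102 mm expected when right down. The crown phase did not change.
- **Disagreements:** The two views differed only by about 1 mm in the nut's centre and 1° in its angle. No check failed. I didn't measure the bystanders at the end, but the arm never touched them.

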